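# Close the centrifuge and start the spin

## Task

The centrifuge (the bench machine with the round lid) is loaded: with your fingertips push its open lid gently down until it is fully shut, without slamming it, and only then press its large round start key all the way down and let it go. Do not press the small release key beside it, leave the heat block's square lid open just as it stands, and do not lift, carry or shift anything else on the bench.

Things in the scene. Friction and masses are not known exactly. Their poses are not given: they have to be found in the camera images.
- centrifuge: Benchtop centrifuge, fixed: white housing 160 x 160 x 78 mm high, on it a round grey bowl (150 mm wide, rim at 102 mm) with rotor; console in front, 50 mm high, 130 mm wide, x -140 to -78 mm, with two keys; hinge block behind to x +100 mm, 103 mm high. Origin: under the bowl's axis, on the bench; x points from console to hinge (roughly away from the robot, some yaw), y left, z up.
- spin_lid (a joint): The centrifuge's lid: white round disc, 154 mm diameter, 10 mm thick, with a 34 mm wide grey lip at its front edge. Angle in rad: 0 = fully shut (level, top face 113 mm above the bench), grows as it swings up, stop at 1.5. Stiff hinge: it stays at any angle, no spring back; about 2 to 4 N at the free edge moves it. Starts 0.6 to 1.1 rad open.
- spin_lid_hinge (a point): Point on the centrifuge lid's hinge axis, mid-width, 103 mm above the bench, 80 mm behind the bowl's axis; fixed to the housing, with its axes (hinge axis along y). The shut lid's disc reaches from 3 to 157 mm in front of it, its lip to 173 mm; the disc's underside is at the axis' height, its outer (top) face 10 mm above.
- spin_lid_edge (a point): Point on the outer (top) face of the centrifuge's lid at the middle of its free edge, 157 mm from the hinge axis and 10 mm outward of it, moving with the lid; z is the lid's outward normal, x points along the lid to the hinge.
- start_key (a joint): Start key travel in m: 0 = up, 0.006 = fully down; spring return, fully down takes 4 N.
- start_key_top (a point): Middle of the top face of the start key: the large round key, 30 mm diameter, pressed straight down, on the left side (seen from the robot) of the centrifuge's console.
- release_key (a joint): Travel of the small release key in m: 0 = up, 0.006 = down. Must not be pressed.
- release_key_top (a point): Middle of the top face of the small round release key, 14 mm diameter, on the right side of the centrifuge's console, 66 mm from the start key.
- heat_block: Dry heat block, fixed, beside the centrifuge (left or right of it): same housing plan and console, 85 mm high, but with a square aluminium block with a grid of small wells (top at 98 mm), a square lid and a black knob on the console (top at 68 mm). Origin and axes as for the centrifuge.
- heat_lid (a joint): The heat block's square lid, 146 x 146 x 10 mm, hinged at the back like the centrifuge's: rad, 0 = shut, grows upward. It stands 0.6 to 1.1 rad open and is to stay so.
- heat_lid_edge (a point): Middle of the free edge of the heat block's lid, on its outer face, 156 mm from the hinge axis, moving with the lid.
- tube_rack: Bystander: green rack of yellow-capped tubes, 106 x 202 mm, 73 mm high, loose. Origin: middle of its underside.
- tip_box: Bystander: closed pipette-tip box, 89 x 124 mm, 63 mm high, blue below and white above, loose. Origin: middle of its underside.
- wipes_tub: Bystander: white tub with a red cap, 110 mm diameter, 170 mm high, loose. Origin: middle of its underside.
- reagent_bottle: Bystander: amber bottle, 70 mm diameter, 140 mm high, loose. Origin: middle of its underside.
- sample_vial: Bystander: grey capped vial, 28 mm diameter, 55 mm high, standing loose between the two machines. Origin: middle of its underside.
- pipette: Bystander: pipette lying on the bench behind the machines on the left, 236 mm long, up to 44 mm wide and 26 mm high, loose. Origin: near its middle, on the bench; x points to its tip.
- beaker: Bystander: glass beaker, 70 mm diameter, 85 mm high, loose. Origin: middle of its underside.

How it is judged:
By the outcome, as a careful person would: the job done as asked, in the order asked, and still so for the second after the job is handed in, with the robot touching nothing.
It also fails if it takes over 40 s, if anything falls off the work surface, if the arm or the gripper's body presses on something with over 40 N, if the wrist force passes 120 N, or if a joint passes its speed limit or range.

## Robot

A 7-joint arm with a two-finger parallel gripper is mounted at the origin on the work surface. World frame = base frame: x ahead of the robot, y to its left, z up, the work surface at z = 0. Lengths are in m, angles in rad, forces in N, time in s.
With the tool pointing down it reaches from about 0.35 to 0.9 m from the base axis. Payload 8.1 kg.
Tool frame: the origin (TCP) lies midway between the tips of the shut fingers; the grasp point (between the pads) lies 19 mm behind it (arm.hold_point_z is the z of the grasp point in the tool frame, in m); z points along the fingers, y is the line along which they close (so a half turn about z gives the same grasp; the last joint's range is limited). The gripper opens to 92 mm and grips with 3 to 60 N. Pads are 19 mm wide; open, the fingers measure 130 mm over their backs; the gripper's body (75 mm by 190 mm) begins 47 mm behind the grasp point.
Start: joints at [-1.424, 0.434, 0.025, 1.573, -0.012, 1.134, -0.075], TCP at [0.155, 0.606, 0.189] pointing down, gripper open.
Joint ranges: [-2.62, 2.62], [-0.44, 2.09], [-1.27, 1.32], [0.08, 2.57], [-1.32, 4.46], [0.12, 2], [-2.74, 2.74]. Speed limits (rad/s): [2.22, 2.22, 3.01, 3.01, 3.14, 3.14, 3.14].

## Interface

Orientations are given as a rotation vector (axis times angle).
In Python, from cell import arm, get_image, camera_params, job gives the robot as it stands.
- The arm moves only by the tool send_rows, never from a script. Its argument "deltas" is a list of rows, each a list of 3 entries, a list of its own where there are three numbers: the shift along the world's x, y, z in m, then the turn, a rotation vector about the world's x, y, z in rad, then the finger opening in m, from 0 to 0.0918. In form: [[[tx, ty, tz], [ax, ay, az], gripper], ...]. A call has exactly 10 rows; each row shifts and turns the commanded pose from where the row before left it; what a row does not reach is not made up. A row lasts 1/10 s, in which the tool goes at most 50 mm and 8.59 degrees, less where a joint would pass 70% of its speed; a pose out of reach is approached as far as the arm can. A call with a gripper value outside its range is refused whole. The fingers move at their own pace and stop on an object; "force" is the grip in N (left out, the last holds). Time passes only in rows, so rows that do not move let the fingers close, or fill a call up. It gives the time, the measured TCP pose, the force and the opening at its end, in the units of the state.
- arm.observe(): the state, without advancing time (a new reading comes with each control period).
- get_image(name): name is "side" or "top"; returns the picture (480x640x3 uint8, red, green, blue); there is no depth.
- camera_params(name): a dict with "fov_y" (degrees; the focal length in pixels is half the picture's height over the tangent of half this angle, whatever the lens; pixels are square), "cx", "cy" (the principal point, pixels), "rvec" (rotation vector, rad) and "tvec" (3), from world to camera coordinates, as OpenCV has them. Camera axes: x right, y down, z forward; pixel columns grow to the right and rows downward; lengths in m; the calibration is good to about 2 mm. A picture is of the moment at which its call begins. camera_params takes no time and is no camera call.
- job.sign_off(): hands the job in, once; it reports no verdict.
The state is a dict: "clock": time; "joints": joint angles; "dq": joint speeds; "joint_efforts": joint torques, N m; "position": TCP position; "ee_rot": TCP orientation; "force": force on the tool from outside, world axes, zero at the start; "ft_torque": the same for the moment, N m; "width": opening from 0.0 (shut) to 1.0 (fully open).
Only numpy, scipy, OpenCV 4.12 (cv2) and the standard library are available. Lean on these libraries where they do the work, as an engineer would, in place of code of your own. Each camera call takes 0.05 s, during which the arm holds its last target. There are 200 camera calls.

## Working session

There is one attempt and no reset: what is moved stays moved. The work goes in short steps, Python scripts to look and compute and a tool call to move; the robot and the scene stay as the last step left them, time stands still between calls to the robot, and variables do not carry over. Pictures are saved under pics/ and viewed, on a budget of 10 in all, crops included, one or two more only if the job needs it, and the job is handed in when it is done.

Besides the shell and the picture viewer there is one more tool, called after "Emit:" by a JSON object that holds its "name" and its "arguments". send_rows: Moves the arm, as the interface text tells. Its arguments: {"type":"object","properties":{"deltas":{"type":"array","items":{"type":"array"}},"force":{"type":"number"}},"required":["deltas"]}

```bash
mkdir -p pics; python3 - <<'E'
from cell import arm,get_image,camera_params
import cv2
for n in("side","top"):
    cv2.imwrite(f"pics/{n}0.png",get_image(n)[:,:,::-1]); print(n,camera_params(n))
o=arm.observe();print(o)
E
```

```text
side {'fov_y': 55.154561251163145, 'cx': 319.93913271979073, 'cy': 234.85186612401327, 'rvec': array([ 2.23484346, -0.21737421,  0.11934319]), 'tvec': array([-0.58153338,  0.17052598,  1.01207837])}
top {'fov_y': 49.507626257591184, 'cx': 322.8620414211721, 'cy': 224.941362247561, 'rvec': array([ 2.13429115, -2.13278102,  0.2245867 ]), 'tvec': array([-0.00625184,  0.61813769,  1.19105297])}
{'clock': 0.1, 'joints': array([-1.42358006,  0.43514657,  0.02498207,  1.57396861, -0.01158858,
        1.1339905 , -0.07513584]), 'dq': array([-0.00053087, -0.00214662, -0.00028007, -0.00296667,  0.00066303,
        0.00046814, -0.00092001]), 'joint_efforts': array([ 2.33774030e-03, -6.69122171e+01,  9.87275876e-01, -3.15144432e+01,
       -6.06324244e-02,  3.75098130e-02,  6.07745210e-05]), 'position': array([0.15445889, 0.60511035, 0.18784227]), 'ee_rot': array([-3.91554693e-01, -3.11706352e+00,  2.14862330e-03]), 'force': array([ 0.03452771,  0.43852809, -0.31379714]), 'ft_torque': array([-0.04454214,  0.03551332,  0.02043067]), 'width': 0.9991092401043622}
```

View pics/side0.png

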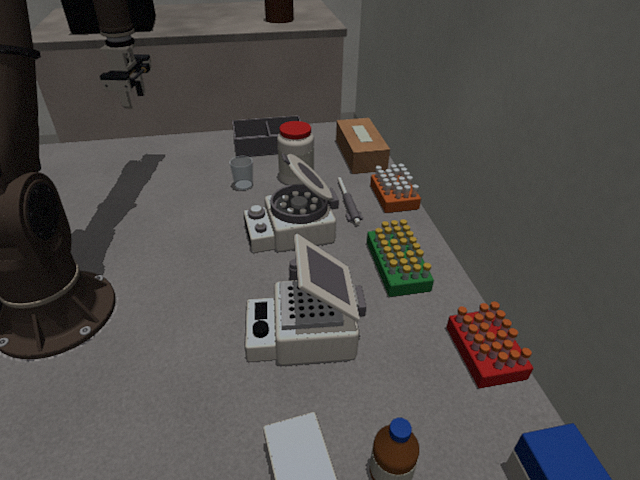

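View pics/top0.png

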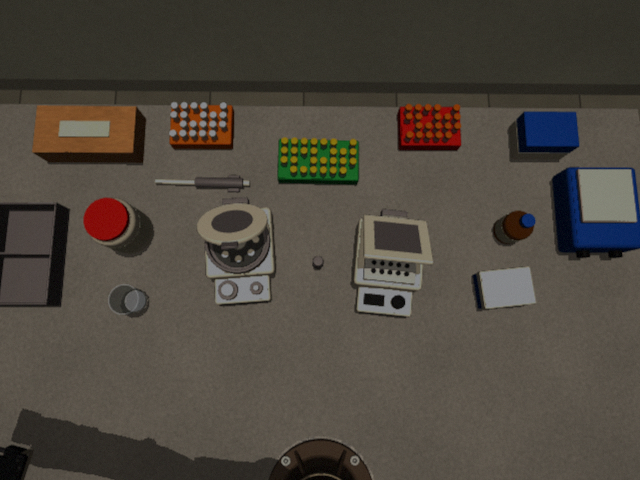

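The top view shows the centrifuge at about (240,250), with its start key at (229,289), release key at (257,288) and lid lip at (231,244). The heat block is at (390,260) and the vial at (318,262). In the side view the keys are at (257,211) and (261,228). Next I'll enlarge both views.

```bash
cat > h.py <<'E'
import numpy as np,cv2
from cell import camera_params
def P(n):
    c=camera_params(n);R=cv2.Rodrigues(c["rvec"])[0];f=240/np.tan(np.radians(c["fov_y"]/2))
    K=np.array([[f,0,c["cx"]],[0,f,c["cy"]],[0,0,1]]);return K,R,c["tvec"]
def onz(n,uv,z):
    K,R,t=P(n);C=-R.T@t;d=R.T@np.linalg.inv(K)@np.array([*uv,1.]);return C+d*(z-C[2])/d[2]
def tri(us,ut):
    M=[K@np.c_[R,t] for K,R,t in(P("side"),P("top"))]
    X=cv2.triangulatePoints(M[0],M[1],np.array(us,float).reshape(2,1),np.array(ut,float).reshape(2,1));return X[:3,0]/X[3,0]
def proj(n,X):
    K,R,t=P(n);p=K@(R@np.asarray(X,float)+t);return p[:2]/p[2]
E
python3 - <<'E'
import cv2,numpy as np
a=cv2.imread("pics/side0.png")[145:255,235:370];b=cv2.imread("pics/top0.png")[190:310,190:290]
a=cv2.resize(a,None,fx=5,fy=5,interpolation=2)[:,:];b=cv2.resize(b,None,fx=5,fy=5,interpolation=2)
cv2.imwrite("pics/a.png",cv2.convertScaleAbs(a,alpha=1.3));cv2.imwrite("pics/b.png",cv2.convertScaleAbs(b,alpha=1.3))
E
```

```text
(no output)
```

View pics/a.png

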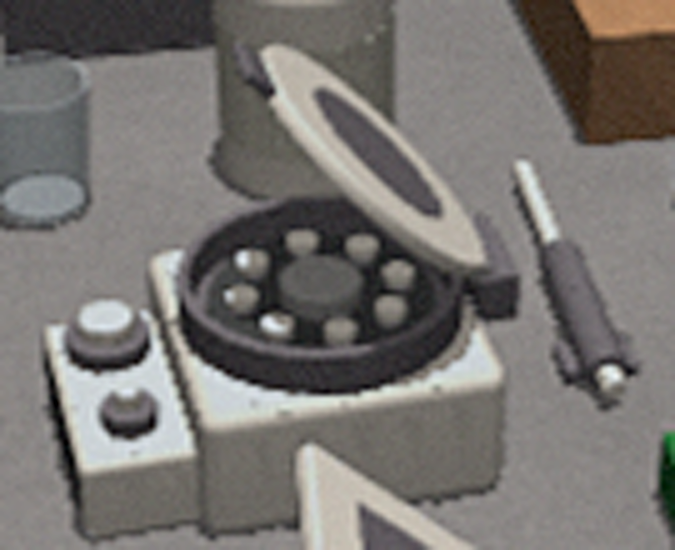

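View pics/b.png

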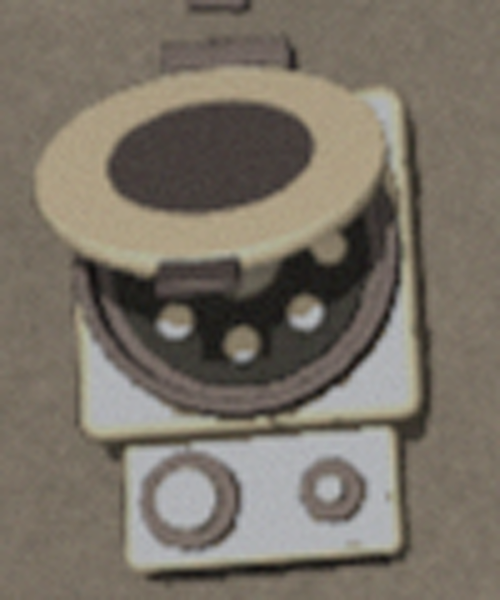

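The crops show the start key's white cap at side (256.2,208.4) and top (227.4,289.4). The release key is at side (261,224.4) and top (256.2,288). The lid lip is at side (285.6,158.6) and top (230,246).

```bash
python3 - <<'E'
from h import *
np.set_printoptions(precision=4,suppress=True)
s=tri((256.2,208.4),(227.4,289.4));r=tri((261,224.4),(256.2,288));l=tri((285.6,158.6),(230,246))
print("start",s,"rel",r,np.linalg.norm(s-r),"lip",l)
T=lambda u,v:(190+u/5,190+v/5)
A=onz("top",T(132,565),.05);B=onz("top",T(400,550),.05);print("console",A,B,np.linalg.norm(A-B))
C=onz("top",T(90,435),.078);D=onz("top",T(420,420),.078);print("housing",C,D,np.linalg.norm(C-D))
y=((A-B)/np.linalg.norm(A-B)+(C-D)/np.linalg.norm(C-D)+(s-r)/np.linalg.norm(s-r))[:2];y/=np.linalg.norm(y);x=np.array([y[1],-y[0]])
print("yaw",np.arctan2(x[1],x[0]),"x",x)
c1=(C+D)[:2]/2+.08*x;c2=(A+B)[:2]/2+.14*x;print("origins",c1,c2)
o=(c1+c2)/2;h=o+.08*x
d=l[:2]-h;print("hinge",h,"lip fwd",-d@x,"lat",d@y,"up",l[2]-.103,"ang",np.arctan2(l[2]-.103,-d@x),np.hypot(d@x,l[2]-.103))
print("start loc",(s[:2]-o)@x,(s[:2]-o)@y)
print("start at z", [onz("top",(227.4,289.4),z) for z in(.055,.06,.065)])
for n,p in dict(vial=(318,262)).items(): print(n,onz("top",p,.055))
print("tub",onz("top",(110,220),.17),"heat lip",onz("top",(396,262),.2))
E
```

```text
start [0.4642 0.2155 0.0699] rel [0.4687 0.1497 0.0653] 0.06617225094986537 lip [0.5433 0.1885 0.2245]
console [0.4332 0.2432 0.05  ] [0.4401 0.1183 0.05  ] 0.1251335464152872
housing [0.4915 0.2597 0.078 ] [0.4985 0.1079 0.078 ] 0.15191569438472588
yaw 0.056572007605964 x [0.9984 0.0565]
origins [0.5748 0.1883] [0.5764 0.1887]
hinge [0.6555 0.193 ] lip fwd 0.11231340736825221 lat 0.001820938388048989 up 0.12149016601514002 ang 0.8246278913307158 0.16545138836846687
start loc -0.10975293836882867 0.03326756497590435
start at z [array([0.4645, 0.2179, 0.055 ]), array([0.4642, 0.2171, 0.06  ]), array([0.4639, 0.2163, 0.065 ])]
vial [0.5292 0.0058 0.055 ]
tub [0.6065 0.4575 0.17  ] heat lip [ 0.5125 -0.1561  0.2   ]
```

Emit:
{"name": "send_rows", "arguments": {"deltas": [[[0, 0, 0.045], [0, 0, 0], 0], [[0, 0, 0.045], [0, 0, 0], 0], [[0.03, -0.03, 0], [0, 0, 0.06], 0], [[0.03, -0.03, 0], [0, 0, 0.06], 0], [[0.03, -0.03, 0], [0, 0, 0.06], 0], [[0.03, -0.03, 0], [0, 0, 0.06], 0], [[0.03, -0.03, 0], [0, 0, 0.067], 0], [[0.03, -0.03, 0], [0, 0, 0], 0], [[0.03, -0.03, 0], [0, 0, 0], 0], [[0.03, -0.03, 0], [0, 0, 0], 0]], "force": 20}}

```text
clock: 1.1
position: [0.3954, 0.364, 0.2783]
ee_rot: [0.09, -3.14, 0.0]
force: [1.8, 0.2, 0.3]
width: 0.178
```

Emit:
{"name": "send_rows", "arguments": {"deltas": [[[0.025, -0.025, 0], [0, 0, 0], 0], [[0.025, -0.025, 0], [0, 0, 0], 0], [[0.025, -0.025, 0], [0, 0, 0], 0], [[0.025, -0.025, 0], [0, 0, 0], 0], [[0.025, -0.025, 0], [0, 0, 0], 0], [[0.025, -0.025, 0], [0, 0, 0], 0], [[0.025, -0.025, 0], [0, 0, 0], 0], [[0, 0, 0], [0, 0, 0], 0], [[0, 0, 0], [0, 0, 0], 0], [[0, 0, 0], [0, 0, 0], 0]]}}

```text
clock: 2.1
position: [0.5687, 0.1917, 0.2782]
ee_rot: [0.092, -3.139, -0.001]
force: [-0.3, 0.4, -0.2]
width: 0.004
```

```bash
cat > snap.py <<'E'
import sys,cv2,numpy as np
from cell import get_image
a=get_image("side")[110:260,220:380,::-1];b=get_image("top")[180:330,170:330,::-1]
cv2.imwrite(sys.argv[1],cv2.convertScaleAbs(cv2.resize(np.hstack([a,b]),(800,375),interpolation=2),alpha=1.3))
E
python3 snap.py pics/s1.png
```

```text
(no output)
```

View pics/s1.png

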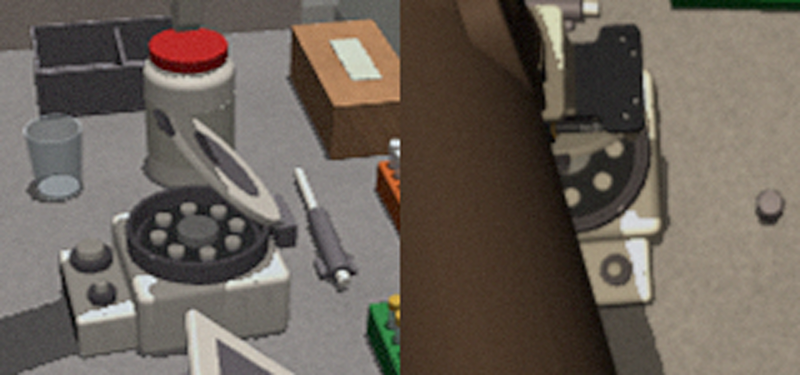

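The fingers hang above the lid's free edge and the lid has not moved. I'm starting the descent.

Emit:
{"name": "send_rows", "arguments": {"deltas": [[[0.002, -0.001, -0.01], [0, 0, 0], 0], [[0.002, -0.001, -0.01], [0, 0, 0], 0], [[0.002, -0.001, -0.01], [0, 0, 0], 0], [[0.002, 0, -0.01], [0, 0, 0], 0], [[0, 0, -0.008], [0, 0, 0], 0], [[0, 0, -0.003], [0, 0, 0], 0], [[0, 0, -0.003], [0, 0, 0], 0], [[0, 0, -0.003], [0, 0, 0], 0], [[0, 0, -0.003], [0, 0, 0], 0], [[0, 0, -0.003], [0, 0, 0], 0]]}}

```text
clock: 3.2
position: [0.5777, 0.1877, 0.2156]
ee_rot: [-0.09, 3.14, 0.0]
force: [-0.4, -0.9, 0.1]
width: 0.004
```

Emit:
{"name": "send_rows", "arguments": {"deltas": [[[0, 0, -0.002], [0, 0, 0], 0], [[0, 0, -0.002], [0, 0, 0], 0], [[0, 0, -0.002], [0, 0, 0], 0], [[-0.001, 0, -0.002], [0, 0, 0], 0], [[-0.001, 0, -0.002], [0, 0, 0], 0], [[-0.002, 0, -0.002], [0, 0, 0], 0], [[-0.002, 0, -0.002], [0, 0, 0], 0], [[-0.002, 0, -0.002], [0, 0, 0], 0], [[-0.002, 0, -0.002], [0, 0, 0], 0], [[-0.002, 0, -0.002], [0, 0, 0], 0]]}}

```text
clock: 4.2
position: [0.5653, 0.1876, 0.1954]
ee_rot: [-0.09, 3.14, 0.0]
force: [-0.9, 1.0, -0.2]
width: 0.005
```

```bash
python3 snap.py pics/s2.png; python3 -c "
from h import *
p=proj('side',(.5653,.1876,.1954));print((p-[220,110])*2.5)
from cell import arm;print(arm.observe()['force'])"
```

```text
[186.0908376  146.55640559]
[-0.89907748 -1.82200945 -0.12284985]
```

View pics/s2.png

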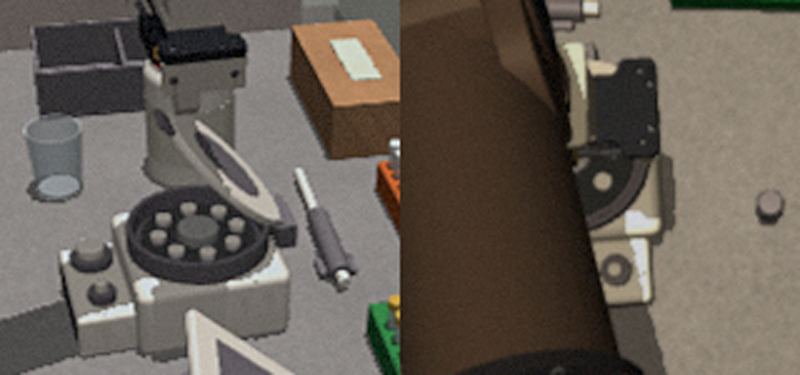

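```bash
python3 - <<'E'
import cv2,numpy as np
a=cv2.imread("pics/s1.png")[70:250,120:320];b=cv2.imread("pics/s2.png")[0:250,120:320]
a=cv2.copyMakeBorder(a,70,0,0,0,0)
cv2.imwrite("pics/cmp.png",cv2.convertScaleAbs(cv2.resize(np.hstack([a,b]),(800,500),interpolation=2),alpha=1.2))
E
```

```text
(no output)
```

View pics/cmp.png

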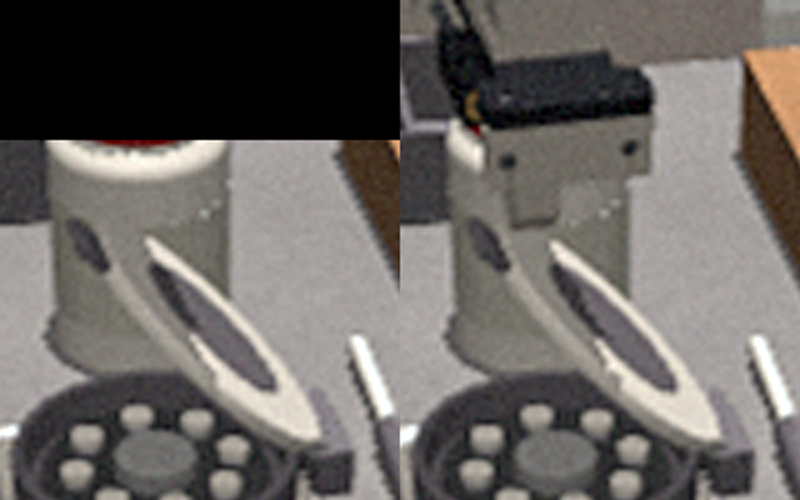

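```bash
python3 - <<'E'
from h import *
q=lambda X:(((proj('side',X)-[220,110])*2.5)-[120,0])*2+[400,0]
t=np.array((.5653,.1876,.1954))
for dz in(0,.019,.03,.066,.1):
  print(dz,q(t+[0,0,dz]),q(t+[-.0095,-.019,dz]),q(t+[.0095,-.019,dz]),'body',q(t+[-.0375,-.095,dz]),q(t+[.0375,-.095,dz]))
h=np.array((.6555,.193,.103));x=np.array([.9984,.0565,0]);z=np.array([0,0,1.])
for th in(.7,.8,.9):
  print(th,[q(h-x*(d*np.cos(th)-.01*np.sin(th))+z*(d*np.sin(th)+.01*np.cos(th))).round() for d in(.003,.157,.173)])
E
```

```text
0 [532.1816752  293.11281118] [518.82297899 314.65581411] [557.68479058 310.99472317] body [483.10360043 405.26904025] [644.6949688  389.04971773]
0.019 [531.23979344 258.91154223] [517.72331112 280.18547433] [557.00587415 276.58094091] body [481.5289426  369.74489723] [644.96439641 353.75247499]
0.03 [530.68529096 238.77664944] [517.07575871 259.88720773] [556.60610504 256.31693412] body [480.60073403 348.80459284] [645.12318211 332.95023624]
0.066 [528.8215838 171.102391 ] [514.89844549 191.63684908] [555.26203432 188.18696217] body [477.47455871 278.27835105] [645.65778739 262.91252798]
0.1 [526.98926386 104.56785357] [512.75650609 124.49532282] [553.93995415 121.17167595] body [474.39134169 208.72124443] [646.18477524 193.87276694]
0.7 [array([714., 410.]), array([484., 269.]), array([458., 253.])]
0.8 [array([715., 410.]), array([507., 246.]), array([483., 228.])]
0.9 [array([717., 411.]), array([531., 226.]), array([510., 205.])]
```

```bash
python3 - <<'E'
from h import *
S=lambda u,v:(220+((u-400)/2+120)/2.5,110+v/2/2.5)
T=lambda u,v:(170+(u-400)/2.5,180+v/2.5)
print("cams",[-(R.T@t) for K,R,t in(P("side"),P("top"))])
for z in(.26,.29,.31,.33,.36): print(z,"top body R corners",onz("top",T(657,157),z),onz("top",T(657,60),z))
for uv in((650,175),(650,120),(475,120)): print(uv,[ (X:=onz("side",S(*uv),z)).round(3) for z in(.26,.29,.31,.33,.36)])
for z in (.195,.22,.24,.26): print("tip",z,onz("side",S(538,223),z))
E
```

```text
cams [array([ 0.42655192, -0.78574765,  0.76955629]), array([0.38589036, 0.02250765, 1.28503794])]
0.26 top body R corners [0.54350502 0.09842061 0.26      ] [0.62258338 0.0997191  0.26      ]
0.29 top body R corners [0.53889208 0.09619885 0.29      ] [0.61565604 0.09745933 0.29      ]
0.31 top body R corners [0.53581678 0.09471768 0.31      ] [0.61103781 0.09595282 0.31      ]
0.33 top body R corners [0.53274149 0.0932365  0.33      ] [0.60641958 0.09444632 0.33      ]
0.36 top body R corners [0.52812855 0.09101474 0.36      ] [0.59949223 0.09218655 0.36      ]
(650, 175) [array([0.621, 0.176, 0.26 ]), array([0.61, 0.12, 0.29]), array([0.602, 0.082, 0.31 ]), array([0.595, 0.044, 0.33 ]), array([ 0.583, -0.013,  0.36 ])]
(650, 120) [array([0.633, 0.233, 0.26 ]), array([0.62 , 0.173, 0.29 ]), array([0.612, 0.133, 0.31 ]), array([0.604, 0.093, 0.33 ]), array([0.592, 0.033, 0.36 ])]
(475, 120) [array([0.548, 0.248, 0.26 ]), array([0.541, 0.187, 0.29 ]), array([0.536, 0.147, 0.31 ]), array([0.531, 0.106, 0.33 ]), array([0.524, 0.045, 0.36 ])]
tip 0.195 [0.57929936 0.25762286 0.195     ]
tip 0.22 [0.57265304 0.2122239  0.22      ]
tip 0.24 [0.56733598 0.17590472 0.24      ]
tip 0.26 [0.56201892 0.13958555 0.26      ]
```

The crops show the shut fingertips still about 2 cm above the lid, which hasn't moved. They sit roughly 40 mm higher than the reported z suggests. From here I'll rely on pictures and force for height and go down slowly until contact.

Emit:
{"name": "send_rows", "arguments": {"deltas": [[[0.002, 0, -0.002], [0, 0, 0], 0], [[0.002, 0, -0.002], [0, 0, 0], 0], [[0.002, 0, -0.002], [0, 0, 0], 0], [[0.002, 0, -0.002], [0, 0, 0], 0], [[0, 0, -0.002], [0, 0, 0], 0], [[0, 0, -0.002], [0, 0, 0], 0], [[0, 0, -0.002], [0, 0, 0], 0], [[0, 0, -0.002], [0, 0, 0], 0], [[0, 0, -0.002], [0, 0, 0], 0], [[0, 0, -0.002], [0, 0, 0], 0]]}}

```text
clock: 5.3
position: [0.5735, 0.1876, 0.1754]
ee_rot: [0.09, -3.14, -0.0]
force: [-0.3, 0.2, -0.4]
width: 0.005
```

Emit:
{"name": "send_rows", "arguments": {"deltas": [[[0, 0, -0.001], [0, 0, 0], 0], [[0, 0, -0.001], [0, 0, 0], 0], [[0, 0, -0.001], [0, 0, 0], 0], [[0, 0, -0.001], [0, 0, 0], 0], [[0, 0, -0.001], [0, 0, 0], 0], [[0, 0, -0.001], [0, 0, 0], 0], [[0, 0, -0.001], [0, 0, 0], 0], [[0, 0, -0.001], [0, 0, 0], 0], [[0, 0, -0.001], [0, 0, 0], 0], [[0, 0, -0.001], [0, 0, 0], 0]]}}

```text
clock: 6.3
position: [0.5736, 0.1876, 0.1655]
ee_rot: [-0.09, 3.14, 0.0]
force: [0.6, -0.0, 1.0]
width: 0.004
```

Emit:
{"name": "send_rows", "arguments": {"deltas": [[[0, 0, -0.001], [0, 0, 0], 0], [[0, 0, -0.001], [0, 0, 0], 0], [[0, 0, -0.001], [0, 0, 0], 0], [[0, 0, -0.001], [0, 0, 0], 0], [[-0.001, 0, -0.001], [0, 0, 0], 0], [[-0.001, 0, -0.001], [0, 0, 0], 0], [[-0.001, 0, -0.001], [0, 0, 0], 0], [[-0.001, 0, -0.001], [0, 0, 0], 0], [[-0.001, 0, -0.001], [0, 0, 0], 0], [[-0.001, 0, -0.001], [0, 0, 0], 0]]}}

```text
clock: 7.3
position: [0.5675, 0.1874, 0.1554]
ee_rot: [0.09, -3.14, 0.0]
force: [0.4, -0.7, 2.0]
width: 0.003
```

```bash
python3 - <<'E'
from cell import get_image,arm
import cv2,numpy as np
print(arm.observe()['force'])
a=get_image("side")[120:220,260:360,::-1]
cv2.imwrite("pics/s3.png",cv2.convertScaleAbs(cv2.resize(a,(500,500),interpolation=2),alpha=1.5))
E
```

```text
[ 0.39002315 -0.6575405   2.00547781]
```

View pics/s3.png

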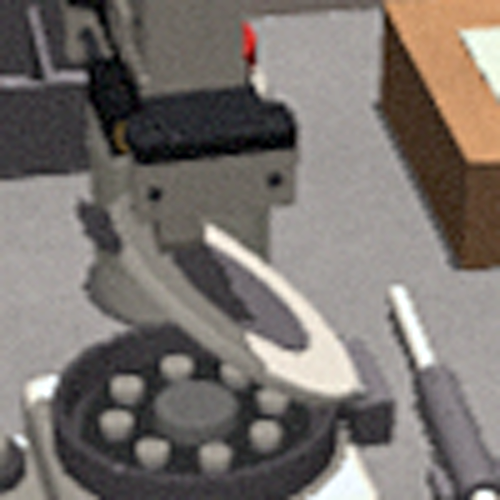

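The lid has begun to swing: its lip has moved down to (280,164), the fingertip rests on its outer face at about (296,168), and Fz is +2 N. I'll follow the arc slowly.

Emit:
{"name": "send_rows", "arguments": {"deltas": [[[-0.0015, 0, -0.0018], [0, 0, 0], 0], [[-0.0015, 0, -0.0018], [0, 0, 0], 0], [[-0.0015, 0, -0.0018], [0, 0, 0], 0], [[-0.0015, 0, -0.0018], [0, 0, 0], 0], [[-0.0015, 0, -0.0018], [0, 0, 0], 0], [[-0.0015, 0, -0.0018], [0, 0, 0], 0], [[-0.0015, 0, -0.0018], [0, 0, 0], 0], [[-0.0015, 0, -0.0018], [0, 0, 0], 0], [[-0.0015, 0, -0.0018], [0, 0, 0], 0], [[-0.0015, 0, -0.0018], [0, 0, 0], 0]]}}

```text
clock: 8.35
position: [0.5525, 0.1877, 0.1374]
ee_rot: [-0.09, 3.14, 0.0]
force: [2.0, 0.1, 1.0]
width: 0.007
```

Emit:
{"name": "send_rows", "arguments": {"deltas": [[[-0.001, 0, -0.0018], [0, 0, 0], 0], [[-0.001, 0, -0.0018], [0, 0, 0], 0], [[-0.001, 0, -0.0018], [0, 0, 0], 0], [[-0.001, 0, -0.0018], [0, 0, 0], 0], [[-0.001, 0, -0.0018], [0, 0, 0], 0], [[-0.001, 0, -0.0018], [0, 0, 0], 0], [[-0.001, 0, -0.0018], [0, 0, 0], 0], [[-0.001, 0, -0.0018], [0, 0, 0], 0], [[-0.001, 0, -0.0018], [0, 0, 0], 0], [[-0.001, 0, -0.0018], [0, 0, 0], 0]]}}

```text
clock: 9.35
position: [0.5426, 0.1876, 0.1194]
ee_rot: [-0.09, 3.14, 0.0]
force: [0.8, -1.0, 0.7]
width: 0.002
```

Emit:
{"name": "send_rows", "arguments": {"deltas": [[[-0.0007, 0, -0.0019], [0, 0, 0], 0], [[-0.0007, 0, -0.0019], [0, 0, 0], 0], [[-0.0007, 0, -0.0019], [0, 0, 0], 0], [[-0.0007, 0, -0.0019], [0, 0, 0], 0], [[-0.0007, 0, -0.0019], [0, 0, 0], 0], [[-0.0007, 0, -0.0019], [0, 0, 0], 0], [[-0.0007, 0, -0.0019], [0, 0, 0], 0], [[-0.0007, 0, -0.0019], [0, 0, 0], 0], [[-0.0007, 0, -0.0019], [0, 0, 0], 0], [[-0.0007, 0, -0.0019], [0, 0, 0], 0]]}}

```text
clock: 10.35
position: [0.5356, 0.1877, 0.1004]
ee_rot: [-0.09, 3.14, 0.0]
force: [1.2, 0.4, 1.4]
width: 0.008
```

Emit:
{"name": "send_rows", "arguments": {"deltas": [[[-0.0005, 0, -0.0018], [0, 0, 0], 0], [[-0.0005, 0, -0.0018], [0, 0, 0], 0], [[-0.0005, 0, -0.0018], [0, 0, 0], 0], [[-0.0005, 0, -0.0018], [0, 0, 0], 0], [[-0.0005, 0, -0.0018], [0, 0, 0], 0], [[-0.0005, 0, -0.0018], [0, 0, 0], 0], [[-0.0005, 0, -0.0018], [0, 0, 0], 0], [[-0.0005, 0, -0.0018], [0, 0, 0], 0], [[-0.0005, 0, -0.0018], [0, 0, 0], 0], [[-0.0005, 0, -0.0018], [0, 0, 0], 0]]}}

```text
clock: 11.35
position: [0.5305, 0.1876, 0.0824]
ee_rot: [0.09, -3.14, -0.0]
force: [0.3, -0.4, 1.5]
width: 0.006
```

```bash
python3 snap.py pics/s4.png
```

```text
(no output)
```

View pics/s4.png

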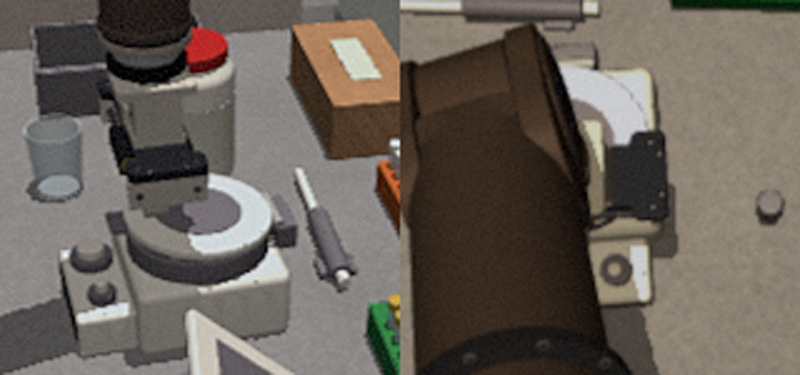

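The lid is nearly level now, with the finger near its front edge at snap (185,215). I'll finish slowly until the force rises.

Emit:
{"name": "send_rows", "arguments": {"deltas": [[[0, 0, -0.001], [0, 0, 0], 0], [[0, 0, -0.001], [0, 0, 0], 0], [[0, 0, -0.001], [0, 0, 0], 0], [[0, 0, -0.001], [0, 0, 0], 0], [[0, 0, -0.001], [0, 0, 0], 0], [[0, 0, -0.001], [0, 0, 0], 0], [[0, 0, -0.001], [0, 0, 0], 0], [[0, 0, -0.001], [0, 0, 0], 0], [[0, 0, -0.001], [0, 0, 0], 0], [[0, 0, -0.001], [0, 0, 0], 0]]}}

```text
clock: 12.45
position: [0.5307, 0.1877, 0.0745]
ee_rot: [-0.089, 3.14, 0.001]
force: [-10.9, -3.1, 34.0]
width: 0.004
```

The lid is against its stop, with the force rising to 34 N at reported z 0.0745 (true top face 0.113, so the z offset is about 0.038). I'll lift off and go over to the start key.

Emit:
{"name": "send_rows", "arguments": {"deltas": [[[0, 0, 0.003], [0, 0, 0], 0], [[0, 0, 0.01], [0, 0, 0], 0], [[0, 0, 0.01], [0, 0, 0], 0], [[0, 0, 0.01], [0, 0, 0], 0], [[-0.01, 0.004, 0], [0, 0, 0], 0], [[-0.015, 0.006, 0], [0, 0, 0], 0], [[-0.015, 0.006, 0], [0, 0, 0], 0], [[-0.015, 0.006, 0], [0, 0, 0], 0], [[-0.014, 0.006, 0], [0, 0, 0], 0], [[0, 0, 0], [0, 0, 0], 0]]}}

```text
clock: 13.45
position: [0.4587, 0.217, 0.1053]
ee_rot: [0.095, -3.139, -0.001]
force: [0.2, 0.4, 0.0]
width: 0.006
```

Emit:
{"name": "send_rows", "arguments": {"deltas": [[[0, 0, -0.01], [0, 0, 0], 0], [[0, 0, -0.01], [0, 0, 0], 0], [[0, 0, -0.01], [0, 0, 0], 0], [[0, 0, -0.01], [0, 0, 0], 0], [[0, 0, -0.01], [0, 0, 0], 0], [[0, 0, -0.005], [0, 0, 0], 0], [[0, 0, 0], [0, 0, 0], 0], [[0, 0, 0], [0, 0, 0], 0], [[0, 0, 0], [0, 0, 0], 0], [[0, 0, 0], [0, 0, 0], 0]]}}

```text
clock: 14.45
position: [0.4618, 0.2158, 0.051]
ee_rot: [-0.09, 3.14, 0.001]
force: [-0.8, -0.3, -0.5]
width: 0.007
```

```bash
python3 - <<'E'
from cell import get_image,arm
from h import *
print(arm.observe()['position'])
a=get_image("side")[150:250,235:345,::-1]
cv2.imwrite("pics/s5.png",cv2.convertScaleAbs(cv2.resize(a,(770,600),interpolation=2),alpha=1.6))
# expected shut lid points in crop px
h=np.array((.6555,.193,.103));x=np.array([.9984,.0565,0]);y=np.array([-.0565,.9984,0])
q=lambda X:((proj('side',X)-[235,150])*[7,6]).round()
for th in(0,.05): print(th,"lip tip",q(h-x*.173*np.cos(th)+[0,0,.005+.173*np.sin(th)]),"edge right",q(h-x*.08*np.cos(th)-y*.077+[0,0,.01+.08*np.sin(th)]))
print("key",(( np.array((256.2,208.4))-[235,150])*[7,6]), "tip pred",q(np.array(arm.observe()['position'])+[0,-.019,.038]))
E
```

```text
[0.46181311 0.21581551 0.0509728 ]
0 lip tip [198. 316.] edge right [497. 379.]
0.05 lip tip [197. 299.] edge right [497. 371.]
key [148.4 350.4] tip pred [140. 340.]
```

View pics/s5.png

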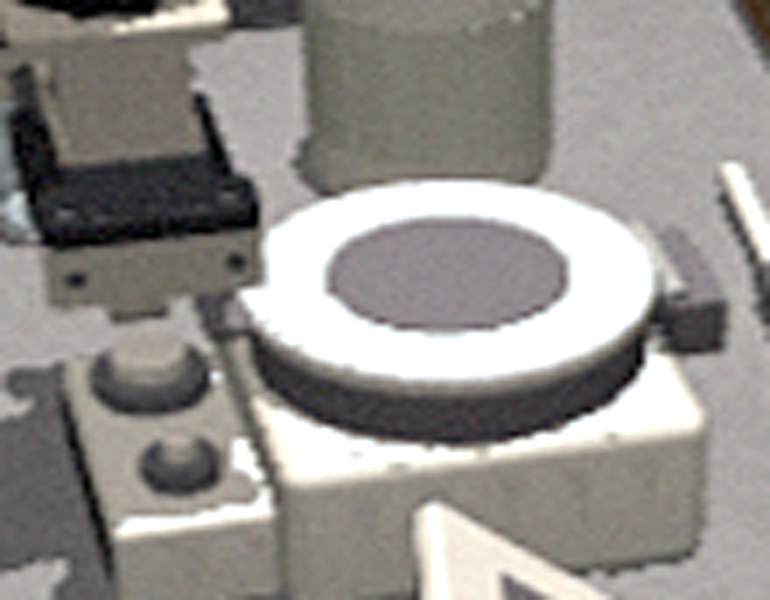

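The lid is level and shut: its lip is at (200,316), matching the prediction for angle 0. The fingertips hang above the start key at (148,350) and the release key is clear. Pressing now.

Emit:
{"name": "send_rows", "arguments": {"deltas": [[[-0.002, 0, -0.002], [0, 0, 0], 0], [[-0.002, 0, -0.002], [0, 0, 0], 0], [[0, 0, -0.002], [0, 0, 0], 0], [[0, 0, -0.002], [0, 0, 0], 0], [[0, 0, -0.002], [0, 0, 0], 0], [[0, 0, -0.002], [0, 0, 0], 0], [[0, 0, -0.002], [0, 0, 0], 0], [[0, 0, -0.001], [0, 0, 0], 0], [[0, 0, -0.001], [0, 0, 0], 0], [[0, 0, -0.001], [0, 0, 0], 0]]}}

```text
clock: 15.5
position: [0.4575, 0.2156, 0.0335]
ee_rot: [0.09, -3.14, -0.0]
force: [-0.5, 0.2, 1.9]
width: 0.008
```

Emit:
{"name": "send_rows", "arguments": {"deltas": [[[0, 0, -0.001], [0, 0, 0], 0], [[0, 0, -0.001], [0, 0, 0], 0], [[0, 0, -0.001], [0, 0, 0], 0], [[0, 0, -0.001], [0, 0, 0], 0], [[0, 0, 0], [0, 0, 0], 0], [[0, 0, 0], [0, 0, 0], 0], [[0, 0, 0], [0, 0, 0], 0], [[0, 0, 0], [0, 0, 0], 0], [[0, 0, 0], [0, 0, 0], 0], [[0, 0, 0], [0, 0, 0], 0]]}}

```text
clock: 16.5
position: [0.4576, 0.2156, 0.0296]
ee_rot: [-0.09, 3.14, 0.0]
force: [-1.5, -1.1, 3.0]
width: 0.004
```

Key contact: the force is rising with depth like a spring (1.9 N, then 3.0 N). I'll go on to the hard stop.

Emit:
{"name": "send_rows", "arguments": {"deltas": [[[0, 0, -0.001], [0, 0, 0], 0], [[0, 0, -0.001], [0, 0, 0], 0], [[0, 0, -0.0005], [0, 0, 0], 0], [[0, 0, 0], [0, 0, 0], 0], [[0, 0, 0], [0, 0, 0], 0], [[0, 0, 0], [0, 0, 0], 0], [[0, 0, 0], [0, 0, 0], 0], [[0, 0, 0], [0, 0, 0], 0], [[0, 0, 0], [0, 0, 0], 0], [[0, 0, 0], [0, 0, 0], 0]]}}

```text
clock: 17.5
position: [0.4577, 0.2156, 0.0278]
ee_rot: [-0.089, 3.14, 0.001]
force: [-4.4, -2.0, 15.9]
width: 0.005
```

The force jumped to 16 N at about 6 mm of travel, so the key is fully down. Releasing and withdrawing.

Emit:
{"name": "send_rows", "arguments": {"deltas": [[[0, 0, 0.004], [0, 0, 0], 0], [[0, 0, 0.008], [0, 0, 0], 0], [[0, 0, 0.015], [0, 0, 0], 0], [[0, 0, 0.02], [0, 0, 0], 0], [[0, 0, 0.025], [0, 0, 0], 0], [[0, 0, 0.025], [0, 0, 0], 0], [[0, 0, 0.025], [0, 0, 0], 0], [[-0.02, 0.02, 0.02], [0, 0, 0], 0], [[-0.02, 0.02, 0], [0, 0, 0], 0], [[-0.02, 0.02, 0], [0, 0, 0], 0]]}}

```text
clock: 18.5
position: [0.3972, 0.2765, 0.17]
ee_rot: [-0.089, 3.139, 0.002]
force: [-0.2, 0.4, -0.5]
width: 0.005
```

Emit:
{"name": "send_rows", "arguments": {"deltas": [[[-0.02, 0.025, 0], [0, 0, 0], 0], [[-0.02, 0.025, 0], [0, 0, 0], 0], [[-0.02, 0.025, 0], [0, 0, 0], 0], [[-0.02, 0.025, 0], [0, 0, 0], 0], [[0, 0, 0], [0, 0, 0], 0], [[0, 0, 0], [0, 0, 0], 0], [[0, 0, 0], [0, 0, 0], 0], [[0, 0, 0], [0, 0, 0], 0], [[0, 0, 0], [0, 0, 0], 0], [[0, 0, 0], [0, 0, 0], 0]]}}

```text
clock: 19.5
position: [0.3179, 0.3752, 0.1691]
ee_rot: [-0.088, 3.14, -0.0]
force: [-0.0, 1.1, 0.3]
width: 0.002
```

```bash
python3 - <<'E'
from cell import get_image
import cv2,numpy as np
a=get_image("side")[110:370,220:460,::-1];b=get_image("top")[150:330,90:430,::-1]
b=cv2.resize(b,(453,240));a=cv2.resize(a,(340,368))
b=cv2.copyMakeBorder(b,0,128,0,0,0)
cv2.imwrite("pics/s6.png",cv2.convertScaleAbs(np.hstack([a,b]),alpha=1.3))
E
```

```text
(no output)
```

View pics/s6.png

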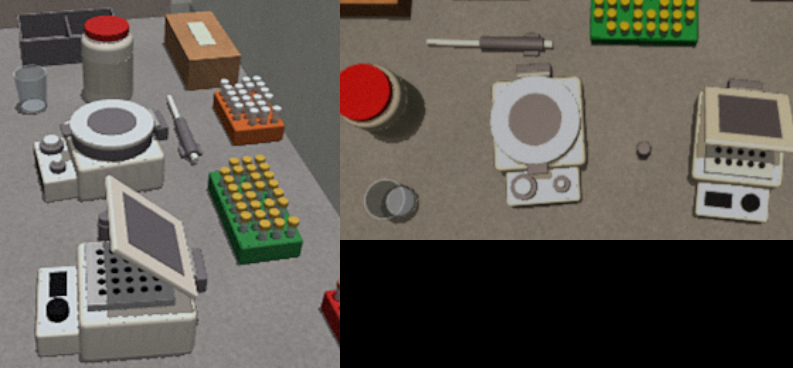

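The lid is shut, both keys are up, the heat lid is still open, and everything else is where it was.

```bash
python3 -c "
from cell import job;print(job.sign_off())"
```

```text
the job is handed in; nothing more can be done
None
```

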